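# Close up a row of billets on the router bed and lock it with the slotted strap

## Robot

A 6-joint arm with a two-finger parallel gripper is mounted at the origin on the work surface. World frame = base frame: x ahead of the robot, y to its left, z up, the work surface at z = 0. Lengths are in m, angles in rad, forces in N, time in s.
With the tool pointing down it reaches from about 0.35 to 0.975 m from the base axis. Payload 4.9 kg.
Tool frame: the origin (TCP) lies on the centre line of the jaws, within the pads' length; the fingertips stand 8 mm ahead of it and the grasp point (between the pads) lies 11 mm behind it; z points along the fingers, y is the direction in which the jaws open and shut (so a half turn about z gives the same grasp; the last joint's range is limited). The gripper opens to 85 mm and grips with 20 to 120 N. Pads are 22 mm wide; open, the fingers measure 114 mm over their backs; the gripper's body (76 mm by 85 mm) begins 54 mm behind the grasp point. The pads swing forward as they close: fully open they stand 13 mm farther back than shut.
Start: joints at [-1.425, 0.053, 1.613, -0, 1.476, -0.119], TCP at [0.164, -0.603, 0.239] pointing down, gripper open.
Joint ranges: [-3.01, 3.01], [-1.01, 2.22], [0.06, 2.58], [-1.02, 4.17], [0.09, 2.62], [-3.14, 3.14]. Speed limits (rad/s): [2.57, 2.57, 3.14, 3.14, 3.14, 3.14].

## Interface

Orientations are given as a rotation vector (axis times angle).
In Python, from station import get_obs, get_image, calibration, finish_job gives the robot as it stands. The module is installed in compiled form; this text tells all that it offers.
- The arm moves only by the shell command python3 -m jog 'ROWS' [FORCE]. ROWS is JSON, a list of rows, each a list of 7 numbers: the shift along the tool's x, y, z in cm, then the turn, a rotation vector about the tool's x, y, z in rad, then the closure in counts, from 0 (fully open) to 255 (shut). In form: [[dx, dy, dz, ax, ay, az, jaw], ...]. A call has 1 to 8 rows; each row is the pose to reach, as a shift and turn from the pose measured when the call began, along the tool's axes at that moment; what a row does not reach only later rows make up. A row lasts 1/12 s, in which the tool goes at most 41.7 mm and 7.16 degrees, less where a joint would pass 70% of its speed; a pose out of reach is approached as far as the arm can. A call with a gripper value outside its range is refused whole. The fingers move at their own pace and stop on an object; FORCE is the grip in N (left out, the last holds). Time passes only in rows, so rows that repeat a pose let the fingers close. It gives the time, the measured TCP pose, the force and the opening at its end, in the units of the state.
- get_obs(): the state, without advancing time (a new reading comes with each control period).
- get_image(name): name is "side" or "top" or "wrist"; returns the picture (480x640x3 uint8, red, green, blue); there is no depth.
- calibration(name): a dict with "vfov" (degrees; the focal length in pixels is half the picture's height over the tangent of half this angle, whatever the lens; pixels are square), "cx", "cy" (the principal point, pixels), "R" (3x3) and "t" (3): a world point X has camera coordinates R X + t. Camera axes: x right, y down, z forward; pixel columns grow to the right and rows downward; lengths in m; the calibration is good to about 2 mm. A picture is of the moment at which its call begins: read the wrist's pose just before it. calibration takes no time and is no camera call; for the wrist camera it gives the pose at the moment of the call.
- finish_job(): hands the job in, once; it reports no verdict.
The state is a dict: "t": time; "q": joint angles; "dq": joint speeds; "effort": joint torques, N m; "tool_pos": TCP position; "tool_rot": TCP orientation; "contact_force": force on the tool from outside, world axes, zero at the start; "wrist_torque": the same for the moment, N m; "opening": finger opening in m.
Only numpy, scipy, OpenCV 4.12 (cv2) and the standard library are available. Lean on these libraries where they do the work, as an engineer would, in place of code of your own. Each camera call takes 0.05 s, during which the arm holds its last target. There are 200 camera calls.

## Task

Slide the row of four white plastic billets along the bed, staying between the two pencil lines and never lifted, until the first is flush against the steel end stop and all four are tight together in a straight row. Then swing the upright slotted strap down about its bolt, behind the last billet, until it lies level with its slot fully over the second bolt. Leave the other loose things on the bed and bench where they are.

Things in the scene. Friction and masses are not known exactly. Their poses are not given: they have to be found in the camera images.
- bed: Fixed grey-topped plywood board, 270 (its x) x 500 (its y) x 18 mm; its place and yaw vary. Origin at the centre of its underside, z up, its top at z = 18 mm. The row lies along its y on the line x = 0 and is pushed towards its -y, where the dark steel end stop stands. Two black pencil lines along y at x = -38 and +38 mm bound the lane
- stop_face (a point): Centre of the end stop's working face, which looks to the board's +y: board coordinates (0, -190, 33) mm, 15 mm above the board top; axes as the board's. The stop is 130 mm wide (x), 26 mm thick and 36 mm tall above the board
- pivot_bolt (a point): Point on the bolt about which the strap turns, in the strap's mid-plane: board coordinates (85, 58, 38) mm, 20 mm above the board top. The 8 mm bolt runs along board y from an aluminium post (centred at board x = 85 mm, 22 x 22 mm, 34 mm tall above the board, y = 30 to 52 mm) and has an 18 mm round head that ends at y = 71.5 mm
- catch_bolt (a point): Point on the second bolt, over which the strap's slot must drop: board coordinates (-60, 58, 38) mm. Its bolt and post (centred at board x = -60 mm) are like the pivot's
- strap (a joint): Strap angle, rad: 0 = level across the lane, slot fully over the second bolt (hard stop); 1.57 = upright above the pivot bolt; 1.9 = leaning outwards to board +x (stop). It swings in the vertical plane y = 58 mm of the board, down towards board -x. Stiff joint (friction about 0.10 N m, strap 90 g): it stays where it is left and must be moved all the way down
- strap_end (a point): Centre of the strap's free end, 165 mm from the pivot. Aluminium bar, 8 mm thick (board y 54 to 62), 24 mm wide in its swing plane (12 either side of the line to the pivot), reaching 180 mm from the pivot; slot 10 mm wide, 16 deep, 145 from the pivot, open in the edge that is below when level. Site -x points away from the pivot, z to the edge that is on top when level (upright: facing board +x)
- billet1_center (a point): Centre (half-way up) of a plain solid white plastic billet, 60 mm along the row (its y) x 50 mm wide (its x) x 30 mm tall, about 130 g, resting loose on the board; first in the row, nearest the end stop
- billet2_center (a point): Centre (half-way up) of a plain solid white plastic billet, 60 mm along the row (its y) x 50 mm wide (its x) x 30 mm tall, about 130 g, resting loose on the board; second in the row
- billet3_center (a point): Centre (half-way up) of a plain solid white plastic billet, 60 mm along the row (its y) x 50 mm wide (its x) x 30 mm tall, about 130 g, resting loose on the board; third in the row
- billet4_center (a point): Centre (half-way up) of a plain solid white plastic billet, 60 mm along the row (its y) x 50 mm wide (its x) x 30 mm tall, about 130 g, resting loose on the board; last in the row, farthest from the end stop
- screwdriver: screwdriver, 170 mm long and about 30 mm thick, lying along the row on the board's +x margin; bystander. Origin under its middle, its x along the shaft
- offcut: wooden offcut, 35 x 90 x 22 mm, lying on the board's -x margin beside the lane; bystander. Origin at the centre of its underside
- jar: jar, 66 mm diameter, 85 mm tall, on the bench beside the board; bystander. Origin at the centre of its underside
- mug: white mug, 80 mm diameter, 90 mm tall, on the bench; bystander. Origin at the centre of its underside
- spraycan: can, 60 mm diameter, 150 mm tall, on the bench; bystander. Origin at the centre of its underside
- wrench: wrench, 180 mm long, lying on the bench; bystander. Origin under its middle, its x along it
- tape: roll of black tape, 90 mm diameter, 22 mm tall, on the bench; bystander. Origin at the centre of its underside
Not all that is in view belongs to the job. Leave any green or purple look-alike of the part that bears billet2_center alone. What is shaped like the part that bears billet4_center but turquoise is not meant.

How it is judged:
On the way, in this order (a step that is already met when the one before it is completed fails the run):
1. all four billets stand in a tight straight row against the end stop, the strap still up (x of billet1_center in the frame of bed between -0.012 and 0.012 m and angle between the y axis of each of billet1_center, billet2_center, billet3_center, billet4_center and the y axis of bed, either way round below 0.12 rad and angle between each of billet1_center, billet2_center, billet3_center, billet4_center's own z axis and vertical below 0.1 rad and z of each of billet1_center, billet2_center, billet3_center, billet4_center in the frame of bed below 0.04 m and x of billet2_center in the frame of bed between -0.012 and 0.012 m and x of billet3_center in the frame of bed between -0.012 and 0.012 m and x of billet4_center in the frame of bed between -0.012 and 0.012 m and y of billet1_center in the frame of bed below -0.157 m and y of billet2_center in the frame of bed below -0.096 m and y of billet3_center in the frame of bed below -0.0355 m and y of billet4_center in the frame of bed below 0.025 m and value of joint strap above 0.8 rad), for 0.2 s.
2. the strap is fully down behind the row, its slot over the second bolt (value of joint strap below 0.04 rad), for 0.2 s.
At the end, for the whole second after the job is handed in: Billets flat, at rest, within 12 mm of the lane's centre line and 0.12 rad of square; the first within 3 mm of touching the stop, the others within 4, 4.5 and 5 mm of their tight-packed places; strap within 0.04 rad of fully down (x of billet1_center in the frame of bed between -0.012 and 0.012 m and angle between the y axis of each of billet1_center, billet2_center, billet3_center, billet4_center and the y axis of bed, either way round below 0.12 rad and angle between each of billet1_center, billet2_center, billet3_center, billet4_center's own z axis and vertical below 0.1 rad and z of each of billet1_center, billet2_center, billet3_center, billet4_center in the frame of bed below 0.04 m and x of billet2_center in the frame of bed between -0.012 and 0.012 m and x of billet3_center in the frame of bed between -0.012 and 0.012 m and x of billet4_center in the frame of bed between -0.012 and 0.012 m and y of billet1_center in the frame of bed below -0.157 m and y of billet2_center in the frame of bed below -0.096 m and y of billet3_center in the frame of bed below -0.0355 m and y of billet4_center in the frame of bed below 0.025 m and linear speed of each of billet1, billet2, billet3, billet4 below 0.01 m/s and value of joint strap below 0.04 rad).
It fails at once if a billet is lifted (more than 15 mm off the bed) or tipped over (z of any of billet1_center, billet2_center, billet3_center, billet4_center in the frame of bed above 0.048 m or angle between any of billet1_center, billet2_center, billet3_center, billet4_center's own z axis and vertical above 0.5 rad).
It fails at once if the row buckles or splays: a billet's centre strays more than 20 mm from the lane's centre line (x of any of billet1_center, billet2_center, billet3_center, billet4_center in the frame of bed above 0.02 m or x of any of billet1_center, billet2_center, billet3_center, billet4_center in the frame of bed below -0.02 m).
It fails at once if another loose thing is moved more than 30 mm (distance of any of screwdriver, offcut, jar, mug, spraycan, wrench, tape from where it was at the start of the episode above 0.03 m).
It also fails if it takes over 51 s, if anything falls off the work surface, if the arm or the gripper's body presses on something with over 40 N, if the wrist force passes 120 N, or if a joint passes its speed limit or range.

## Working session

There is one attempt and no reset: what is moved stays moved. The work goes in short steps, Python scripts to look and compute and a shell command to move; the robot and the scene stay as the last step left them, time stands still between calls to the robot, and variables do not carry over. Pictures are saved under pics/ and viewed, about 8 in all and at most 12, crops included, and the job is handed in when it is done.

```bash
mkdir -p pics; python3 - <<'E'
from station import *
import cv2,numpy as np
o=get_obs();print(o['t'],o['tool_pos'],o['tool_rot'])
for n in ['side','top']:
    im=get_image(n);cv2.imwrite(f'pics/{n}0.png',im[:,:,::-1]);c=calibration(n);print(n,c)
E
```

```text
0.0 [ 0.16346906 -0.60261014  0.23804996] [-3.11204592e+00 -4.14402183e-01  4.35535018e-05]
side {'vfov': 52.42699024684021, 'cx': 323.6512702506646, 'cy': 228.98582271680849, 'R': array([[-0.90745273, -0.42009514, -0.00704373],
       [-0.24615207,  0.54515297, -0.80138468],
       [ 0.34049772, -0.72548489, -0.59810784]]), 't': array([0.49990827, 0.18059452, 1.08478028])}
top {'vfov': 51.23777651118183, 'cx': 323.1316004270198, 'cy': 243.74623822353797, 'R': array([[ 0.00169144, -0.99996991,  0.0075706 ],
       [-0.99345   , -0.0025453 , -0.11423935],
       [ 0.11425518, -0.00732778, -0.99342441]]), 't': array([-0.01241451,  0.53125335,  1.16848197])}
```

View pics/top0.png

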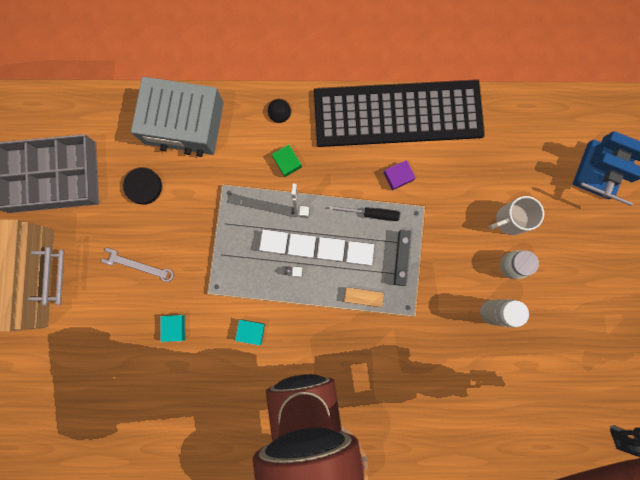

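View pics/side0.png

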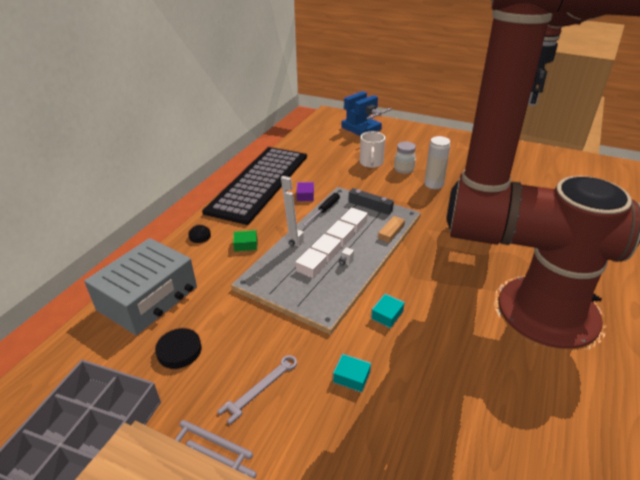

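Seen in the top view:
- The row of four white billets is at (273,242), (302,246), (331,249) and (360,253).
- The end stop is at (402,257), the strap at (297,198) and the catch post at (294,271).
- Look-alikes to leave alone are green (287,160), purple (400,175) and turquoise (172,328) and (250,332).

I choose the white ones on the board between the pencil lines.

```bash
cat > h.py <<'E'
from station import *
import cv2,numpy as np
from scipy.spatial.transform import Rotation as Rn
def K(c): f=240/np.tan(np.radians(c['vfov']/2)); return np.array([[f,0,c['cx']],[0,f,c['cy']],[0,0,1]])
def ray(c,uv,z):
    uv=np.atleast_2d(uv).astype(float); d=np.c_[uv,np.ones(len(uv))]@np.linalg.inv(K(c)).T@c['R']
    o=-c['R'].T@c['t']; return o+d*((z-o[2])/d[:,2])[:,None]
def proj(c,X):
    p=(np.atleast_2d(X)@c['R'].T+c['t'])@K(c).T; return p[:,:2]/p[:,2:]
def billets(im,c,roi):
    h=cv2.cvtColor(im,cv2.COLOR_RGB2HSV); m=((h[:,:,1]<40)&(h[:,:,2]>205)).astype(np.uint8)*255
    r=np.zeros_like(m); x0,y0,x1,y1=roi; r[y0:y1,x0:x1]=m[y0:y1,x0:x1]
    return r
E
python3 - <<'E'
from h import *
c=calibration('top'); im=cv2.imread('pics/top0.png')[:,:,::-1].copy()
h=cv2.cvtColor(im,cv2.COLOR_RGB2HSV); m=(h[:,:,1]<60).astype(np.uint8)*255
m[:180]=0;m[325:]=0;m[:,:200]=0;m[:,435:]=0
m=cv2.morphologyEx(m,cv2.MORPH_CLOSE,np.ones((9,9)))
m=cv2.morphologyEx(m,cv2.MORPH_OPEN,np.ones((15,15)))
k=max(cv2.findContours(m,0,2)[0],key=cv2.contourArea)[:,0]
P=ray(c,k,0.018)[:,:2]
(ce,sz,a)=cv2.minAreaRect((P*1000).astype(np.float32)); print(ce,sz,a)
b=billets(im,c,(250,222,385,272))
for q in cv2.findContours(b,0,2)[0]:
    if cv2.contourArea(q)<60: continue
    W=ray(c,q[:,0],0.048)[:,:2]*1000; print('billet',cv2.minAreaRect(W.astype(np.float32)), q[:,0].mean(0))
o=im.copy(); cv2.drawContours(o,[k[:,None]],-1,(255,0,0),1); cv2.drawContours(o,cv2.findContours(b,0,2)[0],-1,(0,0,255),1)
cv2.imwrite('pics/crop1.png',cv2.resize(o[170:330,195:435],None,fx=3.2,fy=3.2,interpolation=0)[:,:,::-1])
E
```

```text
(520.4826049804688, 3.427825927734375) (494.5606384277344, 266.71026611328125) 83.93611907958984
billet ((508.27899169921875, -98.51517486572266), (58.69028091430664, 49.098175048828125), 82.97008514404297) [359.33333333 253.125     ]
billet ((517.8970336914062, -29.42120361328125), (58.642398834228516, 49.20655059814453), 83.52787017822266) [331.46153846 248.34615385]
billet ((526.3681640625, 39.8876953125), (58.698734283447266, 48.85117721557617), 82.9856185913086) [301.22222222 245.2962963 ]
billet ((535.403076171875, 106.40179443359375), (58.67245101928711, 49.04111099243164), 82.21934509277344) [272.15384615 241.03846154]
```

View pics/crop1.png

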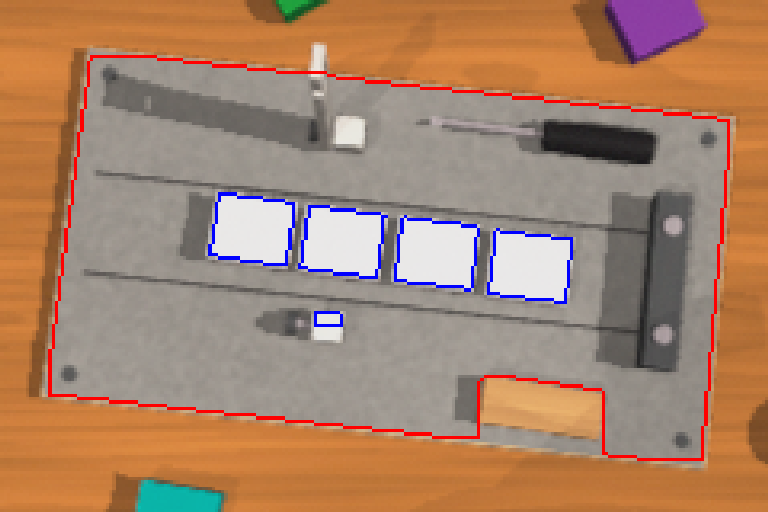

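```bash
python3 - <<'E'
from h import *
c=calibration('top'); im=cv2.imread('pics/top0.png')[:,:,::-1].copy()
g=cv2.cvtColor(im,cv2.COLOR_RGB2GRAY).astype(float)
pts={}
S=lambda u,v:(195+u/3.2,170+v/3.2)
for nm,(A,B) in {'up':(S(97,173),S(600,228)),'lo':(S(85,272),S(590,325))}.items():
    L=[]
    for u in range(int(A[0])+4,int(B[0])):
        v=A[1]+(u-A[0])*(B[1]-A[1])/(B[0]-A[0]); r=np.arange(int(round(v))-3,int(round(v))+4); w=g[r,u]; w=np.clip(np.median(w)-5-w,0,None)
        if 8<w.sum()<150: L.append((u,(w*r).sum()/w.sum()))
    W=ray(c,L,0.018)[:,:2]*1000; l=cv2.fitLine(W.astype(np.float32),cv2.DIST_HUBER,0,.01,.01).ravel(); pts[nm]=l
    print(nm,len(L),l,np.degrees(np.arctan2(l[1],l[0])))
# mid line
d=(pts['up'][:2]*np.sign(pts['up'][1])+pts['lo'][:2]*np.sign(pts['lo'][1]));d/=np.linalg.norm(d)
n=np.array([d[1],-d[0]]) # board +x
xo=[pts[k][2:]@n for k in('up','lo')];print('lane width',xo[0]-xo[1]); xc=np.mean(xo); yaw=np.arctan2(-d[0],d[1]); print('yaw',yaw)
# stop end: dark stop top edge & board y from board centre, plus catch post and stop
yc=np.array([520.5,3.4])@d
print('yc board',yc,'xc',xc,'contour x',np.array([520.5,3.4])@n)
# stop working-face top edge, z=.054 : crop pixels
for uv in [S(653,193),S(639,366)]: w=ray(c,uv,.054)[0,:2]*1000; print('stop face',w@n-xc,w@d)
for uv in [S(313,313),S(343,313),S(343,342),S(313,342)]: w=ray(c,uv,.052)[0,:2]*1000; print('catch post',w@n-xc,w@d)
for uv in [S(334,117),S(364,117),S(364,149),S(334,149)]: w=ray(c,uv,.052)[0,:2]*1000; print('piv post',w@n-xc,w@d)
for b in [(508.3,-98.5),(517.9,-29.4),(526.4,39.9),(535.4,106.4)]: b=np.array(b);print('billet',b@n-xc,b@d-yc)
for uv in [S(49,396),S(91,56),S(728,121),S(703,461)]: w=ray(c,uv,.018)[0,:2]*1000; print('corner',w@n-xc,w@d)
for uv in [S(312,45),S(326,47),S(312,94),S(324,96)]: w=ray(c,uv,.236)[0,:2]*1000; print('straptop',w@n-xc,w@d-yc)
E
```

```text
up 153 [1.05199665e-01 9.94451106e-01 5.60293823e+02 2.96528950e+01] 83.96133
lo 154 [1.0584537e-01 9.9438262e-01 4.8526257e+02 4.0702591e+01] 83.92412
lane width 75.77835
yaw -0.10571935
yc board 58.305493612587455 xc 516.14746 contour x 517.2352469891309
stop face 61.707167127390676 -129.879094696441
stop face -66.04239928018973 -131.17379154033296
catch post -53.10145955005487 109.14587029229496
catch post -50.741062791248794 87.35802188373911
catch post -71.78061257922025 84.9876390607802
catch post -74.13315452950269 106.73081911422855
piv post 93.0490955615478 110.26855704610576
piv post 95.46426456671361 88.16948028932427
piv post 71.58424267927887 85.51528110046921
piv post 69.17808467198574 107.5636628315346
billet -0.29135513156643356 -102.61846226751805
billet 1.9634409040212404 -32.89123460352421
billet 3.1032737866042908 36.91880166977643
billet 5.0357782244681175 103.99723174124956
corner -133.89663102896446 299.97841841019454
corner 126.24696285917832 302.4527905814277
corner 128.9590753233797 -187.11996344533796
corner -129.47291237855114 -190.3338969335227
straptop 103.03273112055331 59.661412685716314
straptop 102.71721295015504 50.78329233684346
straptop 71.95447304432093 56.0904794436384
straptop 71.50650829602864 48.48726100793215
```

```bash
cat >> h.py <<'E'
YAW=-0.1057; N=np.array([np.cos(YAW),np.sin(YAW),0]); D=np.array([-np.sin(YAW),np.cos(YAW),0]); O=np.array([.5182,.00285,0])
RT=np.c_[D,N,[0,0,-1]]
def b2w(b): b=np.array(b)/1000; return O+b[0]*N+b[1]*D+np.array([0,0,b[2]])
def w2b(w): w=np.array(w)-O; return np.round(1000*np.array([w@N,w@D,w[2]]),1)
def go(*tg,R=RT):
    o=get_obs(); r=Rn.from_rotvec(o['tool_rot']); print('now t',round(o['t'],2),'board',w2b(o['tool_pos']),'F',np.round(o['contact_force'],1),'op',round(o['opening'],4))
    for t in tg: print(t,np.round(r.inv().apply(b2w(t)-o['tool_pos'])*100,2),np.round((r.inv()*Rn.from_matrix(R)).as_rotvec(),3))
E
python3 -c "
from h import *
go((-100,-400,340),(-60,0,340),(0,180,340))"
```

```text
now t 0.1 board [-288.8 -639.6  238.2] F [ 0.6  0.1 -0.6] op 0.0854
(-100, -400, 340) [ 26.28 -15.51 -10.15] [-1.0e-03 -1.0e-03 -1.2e+00]
(-60, 0, 340) [ 44.49 -51.35 -10.08] [-1.0e-03 -1.0e-03 -1.2e+00]
(0, 180, 340) [ 56.6  -65.96 -10.05] [-1.0e-03 -1.0e-03 -1.2e+00]
```

```bash
python3 -m jog '[[8,-4,-10,0,0,-0.1,190],[26.3,-15.5,-10,0,0,-1.2,190],[26.3,-15.5,-10,0,0,-1.2,190],[26.3,-15.5,-10,0,0,-1.2,190],[26.3,-15.5,-10,0,0,-1.2,190],[26.3,-15.5,-10,0,0,-1.2,190],[26.3,-15.5,-10,0,0,-1.2,190],[26.3,-15.5,-10,0,0,-1.2,190]]' 30
python3 -c "
from h import *
go((-60,0,340),(0,180,340))"
```

```text
t: 0.77
tool_pos: [0.378, -0.3823, 0.3389]
tool_rot: [-2.549, -1.833, -0.002]
contact_force: [0.4, -1.0, -0.2]
opening: 0.0217
now t 0.77 board [ -98.7 -397.8  338.9] F [ 0.4 -1.  -0.2] op 0.0217
(-60, 0, 340) [ 3.967e+01 -4.840e+00 -3.000e-02] [-0.    -0.002 -0.218]
(0, 180, 340) [ 5.854e+01 -2.880e+00  1.000e-02] [-0.    -0.002 -0.218]
```

```bash
python3 -m jog '[[8,-1,0,0,0,-0.22,190],[39.7,-4.8,0,0,0,-0.22,190],[39.7,-4.8,0,0,0,-0.22,190],[39.7,-4.8,0,0,0,-0.22,190],[39.7,-4.8,0,0,0,-0.22,190],[39.7,-4.8,0,0,0,-0.22,190],[39.7,-4.8,0,0,0,-0.22,190],[39.7,-4.8,0,0,0,-0.22,190]]'
python3 -c "
from h import *
go((0,185,340),(0,185,60),(0,185,34))"
```

```text
t: 1.43
tool_pos: [0.4446, -0.0561, 0.3392]
tool_rot: [-2.333, -2.101, -0.002]
contact_force: [1.2, 0.7, -0.8]
opening: 0.0216
now t 1.43 board [-66.9 -66.4 339.2] F [ 1.2  0.7 -0.8] op 0.0216
(0, 185, 340) [ 2.513e+01  6.720e+00 -2.000e-02] [-0.    -0.002  0.001]
(0, 185, 60) [25.07  6.73 27.98] [-0.    -0.002  0.001]
(0, 185, 34) [25.07  6.73 30.58] [-0.    -0.002  0.001]
```

Take a near look with the wrist camera once above the place behind the row.

```bash
python3 -m jog '[[25.1,6.7,0,0,0,0,190],[25.1,6.7,0,0,0,0,190],[25.1,6.7,0,0,0,0,190],[25.1,6.7,0,0,0,0,190],[25.1,6.7,0,0,0,0,190],[25.1,6.7,0,0,0,0,190],[25.1,6.7,0,0,0,0,190],[25.1,6.7,0,0,0,0,190]]'
python3 - <<'E'
from h import *
go((0,185,60),(0,185,34))
im=get_image('wrist');cv2.imwrite('pics/w1.png',im[:,:,::-1]);c=calibration('wrist')
np.savez('pics/w1.npz',**c)
print(proj(c,[b2w(p) for p in [(0,-190,54),(-60,58,38),(85,58,38),(38,100,18),(-38,100,18)]]).round())
E
```

```text
t: 2.1
tool_pos: [0.5374, 0.1891, 0.3384]
tool_rot: [-2.328, -2.105, 0.001]
contact_force: [0.0, -0.2, 0.4]
opening: 0.0219
now t 2.1 board [ -0.5 187.2 338.4] F [ 0.  -0.2  0.4] op 0.0219
(0, 185, 60) [-0.27  0.12 27.84] [-0.002 -0.002  0.005]
(0, 185, 34) [-0.27  0.13 30.44] [-0.002 -0.002  0.005]
[[317. 424.]
 [276. 281.]
 [377. 282.]
 [344. 249.]
 [292. 249.]]
```

View pics/w1.png

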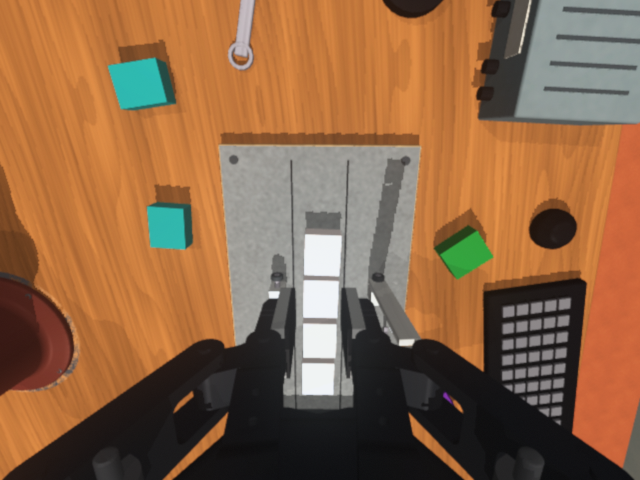

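Wrist view: the lane lines are at cols 293 and 346 around row 249, and the bolt heads at (278,277) and (378,277), all within 2 px of where my board pose puts them. Billet 4 is at (322,255), about +4 mm off the centre line. Strap is upright. Descend behind the row.

```bash
python3 -m jog '[[-0.3,0.1,28,0,0,0,190],[-0.3,0.1,28,0,0,0,190],[-0.3,0.1,28,0,0,0,190],[-0.3,0.1,28,0,0,0,190],[-0.3,0.1,28,0,0,0,190],[-0.3,0.1,28,0,0,0,190],[-0.3,0.1,28,0,0,0,190],[-0.3,0.1,29,0,0,0,190]]'
python3 -m jog '[[0,0,0.5,0,0,0,190],[0,0,1,0,0,0,190],[0,0,1.4,0,0,0,190],[0,0,1.4,0,0,0,190]]'
python3 - <<'E'
from h import *
go((1,150,36),(1,100,36),(1,63,36))
E
```

```text
t: 2.82
tool_pos: [0.5327, 0.1817, 0.0427]
tool_rot: [-2.329, -2.098, 0.016]
contact_force: [-0.4, 0.3, -1.3]
opening: 0.0217
t: 3.15
tool_pos: [0.5337, 0.1815, 0.0301]
tool_rot: [-2.331, -2.098, 0.012]
contact_force: [-0.7, 0.2, 0.9]
opening: 0.0216
now t 3.15 board [ -3.5 179.3  30.1] F [-0.7  0.2  0.9] op 0.0216
(1, 150, 36) [-2.93  0.44 -0.59] [-0.01   0.002  0.001]
(1, 100, 36) [-7.93  0.44 -0.58] [-0.01   0.002  0.001]
(1, 63, 36) [-11.63   0.43  -0.57] [-0.01   0.002  0.001]
```

```bash
python3 -m jog '[[-0.5,0.2,-0.5,0,0,0,190],[-1.5,0.4,-0.5,-0.01,0,0,190],[-2.5,0.4,-0.5,-0.01,0,0,190],[-3,0.4,-0.5,-0.01,0,0,190],[-3.5,0.4,-0.5,-0.01,0,0,190],[-3.9,0.4,-0.5,-0.01,0,0,190],[-4.3,0.4,-0.5,-0.01,0,0,190],[-4.7,0.4,-0.5,-0.01,0,0,190]]'
python3 -m jog '[[-0.4,0,0,0,0,0,190],[-0.8,0,0,0,0,0,190],[-1.2,0,0,0,0,0,190],[-1.6,0,0,0,0,0,190],[-2,0,0,0,0,0,190],[-2.4,0,0,0,0,0,190],[-2.8,0,0,0,0,0,190],[-2.8,0,0,0,0,0,190]]'
python3 - <<'E'
from h import *
go((1,63,36))
im=get_image('wrist');im2=get_image('top');cv2.imwrite('pics/w2.png',np.hstack([im[120:420,190:450],im2[180:330,200:430].repeat(2,0).repeat(2,1)])[:,:,::-1])
E
```

```text
t: 3.82
tool_pos: [0.533, 0.1344, 0.0355]
tool_rot: [2.334, 2.101, -0.0]
contact_force: [0.3, 3.1, 1.9]
opening: 0.0218
t: 4.48
tool_pos: [0.53, 0.1057, 0.0355]
tool_rot: [2.334, 2.1, -0.001]
contact_force: [0.1, -0.2, 0.6]
opening: 0.0219
now t 4.48 board [  0.8 103.5  35.5] F [ 0.1 -0.2  0.6] op 0.0219
(1, 63, 36) [-4.05  0.01 -0.05] [0.001 0.002 0.   ]
```

View pics/w2.png

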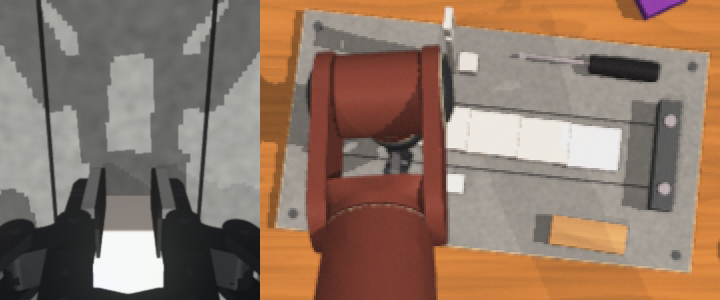

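Left is the wrist crop: the fingers are on billet 4's end face. Right is the top crop: the row has closed up and is straight in the lane, with the stop about 40 px (enlarged) farther on. The wrist housing (up to col 445) is getting near the strap at (447,40), so I check its height from the side before going on.

```bash
python3 - <<'E'
from h import *
go((1,63,36))
im=get_image('side');c=calibration('side')
P=[b2w(p) for p in [(85,58,38),(85,58,218),(73,58,218),(97,58,218)]]
for p in proj(c,P).round().astype(int): cv2.circle(im,tuple(map(int,p)),2,(255,0,255),-1)
cv2.imwrite('pics/s2.png',cv2.resize(im[80:340,200:500],None,fx=2.2,fy=2.2)[:,:,::-1])
E
```

```text
now t 4.58 board [  0.7 103.5  35.3] F [ 1.2 -1.  -0.1] op 0.0221
(1, 63, 36) [-4.05  0.03 -0.06] [0.001 0.003 0.001]
```

View pics/s2.png

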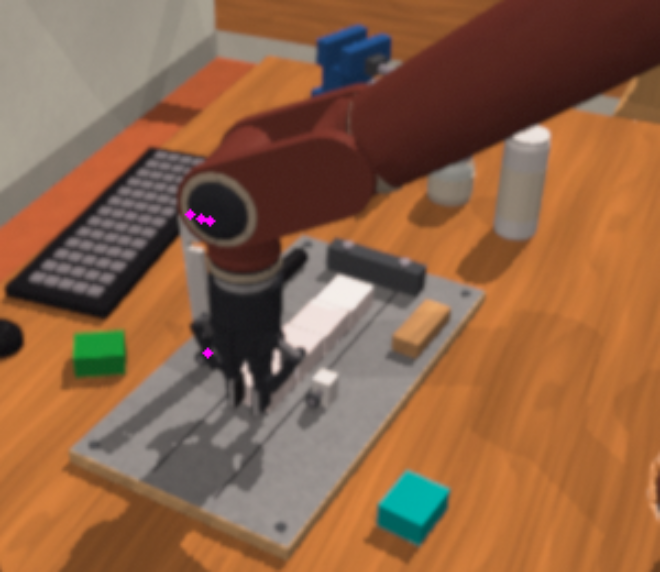

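```bash
python3 - <<'E'
from h import *
c=calibration('side')
for px in [(220,208),(180,208),(220,170),(220,245)]:
    uv=(200+px[0]/2.2,80+px[1]/2.2); a=w2b(ray(c,uv,0)[0]);b=w2b(ray(c,uv,.3)[0])
    for y in (165,180): s=(y-a[1])/(b[1]-a[1]); print(px,y,(a+s*(b-a)).round())
c=calibration('top')
for u,v in [(312,85),(318,60),(445,45),(445,130)]:
    uv=(200+(u-260)/2,180+v/2); print(u,v,[w2b(ray(c,uv,z)[0]) for z in(.2,.25,.3)])
E
```

```text
(220, 208) 165 [-14. 165. 313.]
(220, 208) 180 [-25. 180. 323.]
(180, 208) 165 [ 30. 165. 300.]
(180, 208) 180 [ 19. 180. 310.]
(220, 170) 165 [-16. 165. 351.]
(220, 170) 180 [-26. 180. 361.]
(220, 245) 165 [-13. 165. 273.]
(220, 245) 180 [-23. 180. 285.]
312 85 [array([ 17.2, 190.3, 200. ]), array([ 10.3, 180.1, 250. ]), array([  3.5, 169.9, 300. ])]
318 60 [array([ 43.8, 187.5, 200. ]), array([ 35.6, 177.5, 250. ]), array([ 27.5, 167.4, 300. ])]
445 45 [array([ 73.7,  58.9, 200. ]), array([ 64.1,  55.1, 250. ]), array([ 54.5,  51.3, 300. ])]
445 130 [array([-14.4,  48.8, 200. ]), array([-19.7,  45.5, 250. ]), array([-25. ,  42.2, 300. ])]
```

Wrist axis is about 0.31 m up with a radius of about 40 mm, so its underside is roughly 35 mm over the strap top and it is also clear in x. Continue the push, slowing down near the stop.

```bash
python3 -m jog '[[-0.4,0,0,0,0,0,190],[-0.8,0,0,0,0,0,190],[-1.2,0,0,0,0,0,190],[-1.6,0,0,0,0,0,190],[-2,0,0,0,0,0,190],[-2.4,0,0,0,0,0,190],[-2.8,0,0,0,0,0,190],[-3.1,0,0,0,0,0,190]]'
python3 -m jog '[[-0.2,0,0,0,0,0,190],[-0.4,0,0,0,0,0,190],[-0.5,0,0,0,0,0,190],[-0.6,0,0,0,0,0,190]]'
python3 - <<'E'
from h import *
go((1,63,36),(1,61,36))
E
```

```text
t: 5.3
tool_pos: [0.5263, 0.0745, 0.0352]
tool_rot: [2.334, 2.1, -0.003]
contact_force: [0.3, 3.7, -0.3]
opening: 0.0218
t: 5.63
tool_pos: [0.5257, 0.0685, 0.0352]
tool_rot: [2.334, 2.1, -0.003]
contact_force: [-0.0, 2.9, 0.6]
opening: 0.0219
now t 5.63 board [ 0.5 66.1 35.2] F [-0.   2.9  0.6] op 0.0219
(1, 63, 36) [-0.31  0.05 -0.08] [0.    0.002 0.   ]
(1, 61, 36) [-0.51  0.05 -0.08] [0.    0.002 0.   ]
```

```bash
python3 -m jog '[[-0.1,0,0,0,0,0,190],[-0.2,0,0,0,0,0,190],[-0.3,0,0,0,0,0,190],[-0.3,0,0,0,0,0,190]]'|sed -n '2p;4p'
python3 -m jog '[[-0.1,0,0,0,0,0,190],[-0.2,0,0,0,0,0,190],[-0.2,0,0,0,0,0,190]]'|sed -n '2p;4p'
python3 - <<'E'
from h import *
go((1,61,36))
E
```

```text
tool_pos: [0.5254, 0.0653, 0.0352]
contact_force: [1.0, 1.7, -0.3]
tool_pos: [0.5252, 0.0638, 0.0352]
contact_force: [-0.4, 4.8, -0.3]
now t 6.22 board [ 0.5 61.3 35.2] F [-0.4  4.8 -0.3] op 0.0219
(1, 61, 36) [-0.03  0.05 -0.08] [0.    0.001 0.   ]
```

```bash
python3 -m jog '[[-0.1,0,0,0,0,0,190],[-0.2,0,0,0,0,0,190],[-0.2,0,0,0,0,0,190]]'|sed -n '2p;4p'
python3 -m jog '[[-0.1,0,0,0,0,0,190],[-0.2,0,0,0,0,0,190],[-0.2,0,0,0,0,0,190]]'|sed -n '2p;4p'
python3 - <<'E'
from h import *
go((1,61,36))
im2=get_image('top');cv2.imwrite('pics/t3.png',im2[:,:,::-1])
E
```

```text
tool_pos: [0.5252, 0.0637, 0.0353]
contact_force: [1.8, 10.0, -0.3]
tool_pos: [0.5252, 0.0637, 0.0354]
contact_force: [2.8, 11.6, -0.9]
now t 6.72 board [ 0.6 61.3 35.4] F [ 2.8 11.6 -0.9] op 0.0218
(1, 61, 36) [-0.03  0.04 -0.06] [ 0.001 -0.008 -0.001]
```

Stopped at board y = 61.3 mm with the force rising to 12 N, so the row is seated. Back off and check.

```bash
python3 -m jog '[[0.5,0,0,0,0,0,190],[1.5,0,0,0,0,0,190],[4,0,0,0,0,0,190],[8,0,0,0,0,0,190],[10,0,-4,0,0,0,255],[11,0,-8,0,0,0,255],[11,0,-12,0,0,0,255],[11,0,-16,0,0,0,255]]'|sed -n '2p;4p'
python3 -m jog '[[1,3,-1,0,0,0,255],[1,6,-1,0,0,0,255],[1,9,-1,0,0,0,255],[1,13,-1,0,0,0,255],[1,13,-1,0,0,0,255],[1,13,-1,0,0,0,255]]'
python3 - <<'E'
from h import *
go((130,60,191))
im=get_image('top');c=calibration('top')
b=billets(im,c,(290,225,400,275)); 
for q in cv2.findContours(b,0,2)[0]:
    if cv2.contourArea(q)<60: continue
    W=ray(c,q[:,0],0.048); r=cv2.minAreaRect((W[:,:2]*1000).astype(np.float32)); print(w2b([r[0][0]/1000,r[0][1]/1000,.033]),r[1:])
cv2.imwrite('pics/t4.png',cv2.resize(im[170:330,200:440],None,fx=3,fy=3,interpolation=0)[:,:,::-1])
E
```

```text
tool_pos: [0.5361, 0.1726, 0.1977]
contact_force: [1.1, 0.0, 1.0]
t: 7.93
tool_pos: [0.6672, 0.1682, 0.2055]
tool_rot: [-2.333, -2.097, -0.002]
contact_force: [0.3, -0.3, 0.4]
opening: 0.0001
now t 7.93 board [130.7 180.2 205.5] F [ 0.3 -0.3  0.4] op 0.0001
(130, 60, 191) [-12.02  -0.06   1.4 ] [-0.003 -0.004 -0.001]
[  4.3 -68.5  33. ] ((237.2130126953125, 50.48820877075195), 82.27859497070312)
```

View pics/t4.png

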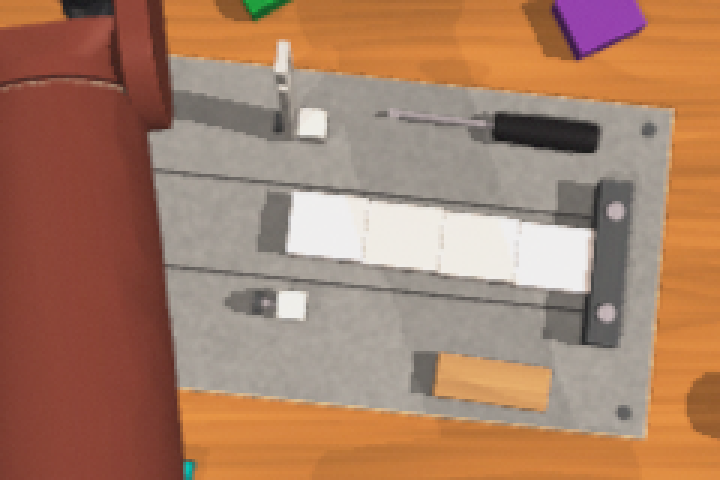

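Top view: the four billets are tight against the stop, with the row spanning cols 288–592 in the crop and a measured length of 237 mm. The mean x is +4 mm and the slant 0.03 rad, all within tolerance. Next, go to the outer side of the strap with the jaws shut.

```bash
python3 -m jog '[[-3,0,0.5,0,0,0,255],[-6,0,1,0,0,0,255],[-9,0,1.4,0,0,0,255],[-11,0,1.4,0,0,0,255],[-12,0,1.4,0,0,0,255],[-12,0,1.4,0,0,0,255]]'
python3 - <<'E'
from h import *
go((111,60,191),(87,60,189),(62,60,184),(42,60,172),(22,60,157))
im=get_image('side');c=calibration('side')
cv2.imwrite('pics/s4.png',cv2.resize(im[60:340,200:500],None,fx=2,fy=2)[:,:,::-1])
E
```

```text
t: 8.48
tool_pos: [0.6528, 0.048, 0.1927]
tool_rot: [-2.335, -2.096, -0.004]
contact_force: [0.7, 0.0, 0.7]
opening: 0.0003
now t 8.48 board [129.1  59.1 192.7] F [0.7 0.  0.7] op 0.0003
(111, 60, 191) [ 0.09 -1.81  0.17] [-0.001 -0.004 -0.002]
(87, 60, 189) [ 0.08 -4.21  0.37] [-0.001 -0.004 -0.002]
(62, 60, 184) [ 0.07 -6.71  0.87] [-0.001 -0.004 -0.002]
(42, 60, 172) [ 0.06 -8.7   2.07] [-0.001 -0.004 -0.002]
(22, 60, 157) [  0.05 -10.7    3.58] [-0.001 -0.004 -0.002]
```

View pics/s4.png

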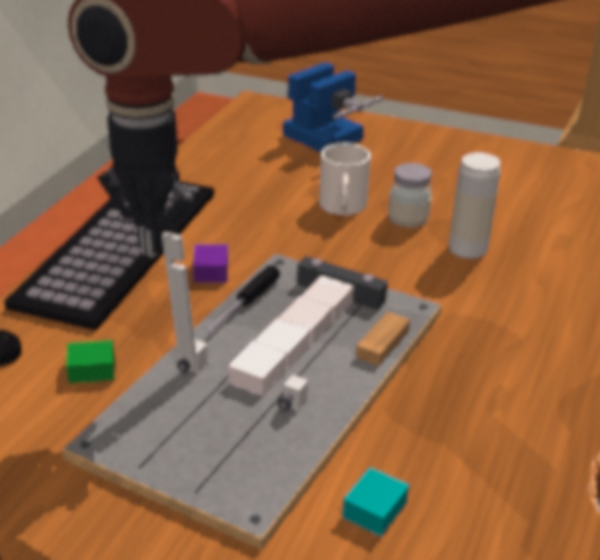

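The fingertips at (150,252) stand just outside the strap's upper end at (172,240), and the row is undisturbed. Begin the arc.

```bash
python3 -m jog '[[0.1,-1.8,0.2,0,0,0,255],[0.1,-3,0.2,0,0,0,255],[0.1,-4.2,0.4,0,0,0,255],[0.1,-5.5,0.6,0,0,0,255],[0.1,-6.7,0.9,0,0,0,255],[0.1,-7.7,1.4,0,0,0,255],[0.1,-8.7,2.1,0,0,0,255],[0.1,-8.7,2.1,0,0,0,255]]'
python3 - <<'E'
from h import *
go((22,60,157),(10,60,138),(-2,60,119),(-8,60,103),(-11,60,88))
im=get_image('side');c=calibration('side')
cv2.imwrite('pics/s5.png',cv2.resize(im[60:340,200:500],None,fx=2,fy=2)[:,:,::-1])
E
```

```text
t: 9.2
tool_pos: [0.5647, 0.0616, 0.171]
tool_rot: [-2.33, -2.099, -0.003]
contact_force: [0.4, -0.1, -0.9]
opening: 0.0001
now t 9.2 board [ 40.1  63.3 171. ] F [ 0.4 -0.1 -0.9] op 0.0001
(22, 60, 157) [-0.34 -1.81  1.4 ] [-0.003 -0.005  0.001]
(10, 60, 138) [-0.35 -3.    3.3 ] [-0.003 -0.005  0.001]
(-2, 60, 119) [-0.36 -4.2   5.21] [-0.003 -0.005  0.001]
(-8, 60, 103) [-0.36 -4.79  6.81] [-0.003 -0.005  0.001]
(-11, 60, 88) [-0.37 -5.09  8.31] [-0.003 -0.005  0.001]
```

View pics/s5.png

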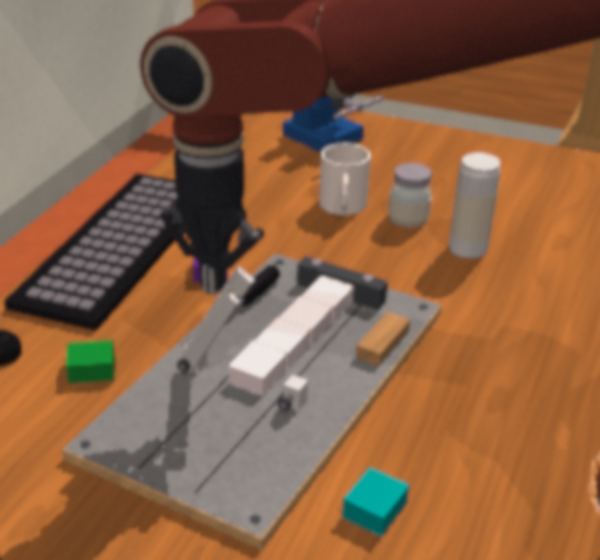

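The strap (top end at (240,287)) has swung about 30° ahead of the fingertips at (212,287), as planned. Continue.

```bash
python3 -m jog '[[-0.2,-0.9,0.7,0,0,0,255],[-0.3,-1.8,1.4,0,0,0,255],[-0.3,-2.4,2.3,0,0,0,255],[-0.3,-3,3.3,0,0,0,255],[-0.3,-3.6,4.2,0,0,0,255],[-0.3,-4.2,5.2,0,0,0,255],[-0.3,-4.8,6.8,0,0,0,255],[-0.3,-5.1,8.3,0,0,0,255]]'
python3 - <<'E'
from h import *
go((-12,60,70),(-12,60,62),(-12,60,58))
im=get_image('side');c=calibration('side')
cv2.imwrite('pics/s6.png',cv2.resize(im[60:340,200:500],None,fx=2,fy=2)[:,:,::-1])
E
```

```text
t: 9.92
tool_pos: [0.514, 0.0642, 0.0876]
tool_rot: [-2.331, -2.099, -0.005]
contact_force: [-1.7, 0.7, 0.4]
opening: -0.0001
now t 9.92 board [-10.7  60.6  87.6] F [-1.7  0.7  0.4] op -0.0001
(-12, 60, 70) [-0.07 -0.13  1.76] [-0.002 -0.005  0.001]
(-12, 60, 62) [-0.07 -0.13  2.56] [-0.002 -0.005  0.001]
(-12, 60, 58) [-0.07 -0.13  2.96] [-0.002 -0.005  0.001]
```

View pics/s6.png

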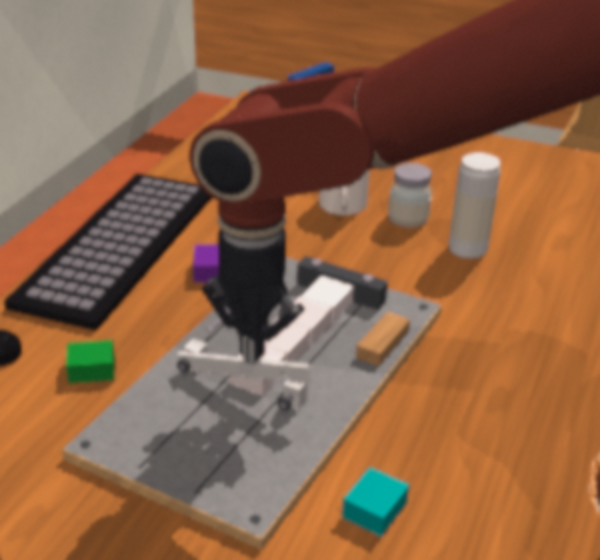

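Strap is about 15° above level, with its end at (308,368) above the catch bolt at (287,403). Press it down gently.

```bash
python3 -m jog '[[-0.1,-0.1,0.6,0,0,0,255],[-0.1,-0.1,1.2,0,0,0,255],[-0.1,-0.1,1.7,0,0,0,255],[-0.1,-0.1,2.1,0,0,0,255],[-0.1,-0.1,2.5,0,0,0,255],[-0.1,-0.1,2.7,0,0,0,255],[-0.1,-0.1,2.8,0,0,0,255],[-0.1,-0.1,2.8,0,0,0,255]]'
python3 -m jog '[[0,0,0.1,0,0,0,255],[0,0,0.2,0,0,0,255],[0,0,0.2,0,0,0,255]]'
python3 -c "
from h import *
go((-12,60,58))"
```

```text
t: 10.63
tool_pos: [0.5105, 0.0635, 0.0578]
tool_rot: [-2.327, -2.096, 0.004]
contact_force: [-6.3, 0.5, 10.2]
opening: -0.0
t: 10.88
tool_pos: [0.5116, 0.0635, 0.0579]
tool_rot: [-2.328, -2.097, 0.002]
contact_force: [-3.9, 0.3, 10.9]
opening: 0.0001
now t 10.88 board [-13.   59.6  57.9] F [-3.9  0.3 10.9] op 0.0001
(-12, 60, 58) [ 0.04  0.1  -0.02] [-0.007 -0.005  0.001]
```

Hard contact at TCP z = 57.9 mm, against 58 expected for level, with 11 N. Retreat straight up and look.

```bash
python3 -m jog '[[0,0,-1,0,0,0,255],[0,0,-4,0,0,0,255],[0,0,-8,0,0,0,255],[0,0,-12,0,0,0,255],[0,0,-16,0,0,0,255],[0,0,-20,0,0,0,255],[4,0,-22,0,0,0,255],[8,0,-22,0,0,0,255]]'|sed -n 2p
python3 -m jog '[[4,0,0,0,0,0,255],[8,0,0,0,0,0,255],[12,0,0,0,0,0,255],[16,0,0,0,0,0,255],[20,0,0,0,0,0,255],[20,0,0,0,0,0,255]]'|sed -n 2p
python3 - <<'E'
from h import *
im=get_image('top');c=calibration('top'); s=get_image('side');cs=calibration('side')
b=billets(im,c,(290,225,400,275)); 
for q in cv2.findContours(b,0,2)[0]:
    if cv2.contourArea(q)<60: continue
    W=ray(c,q[:,0],0.048); r=cv2.minAreaRect((W[:,:2]*1000).astype(np.float32)); print(w2b([r[0][0]/1000,r[0][1]/1000,.033]),r[1:])
print('level strap end, top edge, expected in side crop', (proj(cs,[b2w((-95,62,50)),b2w((85,62,50)),b2w((-60,71,38))])-[240,180])*3)
A=cv2.resize(im[180:310,270:420],None,fx=2.6,fy=2.6,interpolation=0); B=cv2.resize(s[180:310,240:380],None,fx=3,fy=3,interpolation=2)[:338+52]
h=max(len(A),len(B)); A=cv2.copyMakeBorder(A,0,h-len(A),0,0,0);B=cv2.copyMakeBorder(B,0,h-len(B),0,0,0)
o=np.hstack([B,A])[:,:800]; cv2.imwrite('pics/f.png',o[:,:,::-1]); print(o.shape)
E
```

```text
tool_pos: [0.5245, 0.1403, 0.2863]
tool_pos: [0.5458, 0.345, 0.2873]
[  4.3 -67.7  33. ] ((234.89834594726562, 50.434669494628906), 82.27859497070312)
[-8.4 58.2 33. ] ((6.190001964569092, 116.83556365966797), 83.8416748046875)
level strap end, top edge, expected in side crop [[350.11345833 242.86027611]
 [159.22358345 171.88235375]
 [305.31539147 246.20872572]]
(390, 800, 3)
```

View pics/f.png

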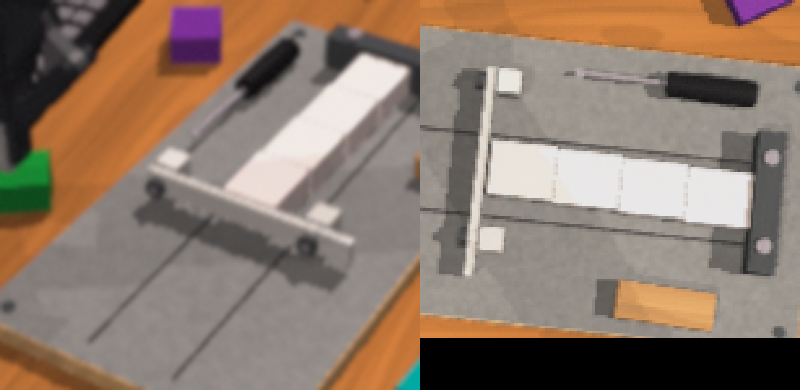

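The strap is level with its end at (352,240) against (350,243) predicted, and its slot is over the catch bolt at (307,245). The row is tight against the stop and the bystanders are in place. Handing in.

```bash
python3 -c "
from station import *
finish_job(); print(get_obs()['t'])"
```

```text
the job is handed in; nothing more can be done
the job is handed in; nothing more can be done
```

I pushed the four white billets along the lane until the first met the end stop, then swung the strap down over the catch bolt. I handed the job in after about 12 s of robot time; no verdict was reported.

- **Row:** The push stopped at board y = 61.3 mm (61 expected) as the force rose to 12 N. The top view after the push showed no gap at the stop and a row length of 237 mm. The row sits about 4 mm to +x on average, with a slant of about 0.03 rad. That puts billet 4 about 7 mm off the centre line, within the 12 mm limit but only known to about 2 mm.
- **Strap:** It reached a hard stop at TCP z = 57.9 mm (58 expected when level) with 11 N. In the side view its end was within about 1 camera pixel of where a level strap should be.
- **Other things:** The screwdriver and offcut, and the purple and green look-alikes, looked unmoved; the last picture was cropped and did not cover the other bench items. I did not measure any of them, but the tool never went near them.
- **Checks that disagreed:** The pencil lines and the posts gave board x positions about 2 mm apart, so I used the mean. The last row-length reading was 235 mm rather than 237, probably because the strap covers the row's end from above.

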